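Clip the measuring scoop into the stand's snap hook

TASK

Hang the small steel scoop that has a ring on its handle on the snap hook of the utensil stand. Holding it firmly and keeping its handle level, press the ring gently down on the sprung gate until it is inside and the gate has snapped shut behind it, then pull it gently upward against the shut gate for about a second to check that it holds. Let go so that it hangs from the hook with the ring uppermost and wait until its swing has died down; leave the soup cups, the ramekins and the other scoop where they are.

Things in the scene. Friction and masses are not known exactly. Their poses are not given: they have to be found in the camera images.
- scoop: Small steel scoop, 70 to 120 g, standing on its cup, 150 mm long. Origin: centre of the cup's underside; z up; x along the handle, cup to ring. Cup 44 mm wide, 32 mm high. Handle: a level bar 12 mm wide, 16 mm high, free from x = 22 to 77 mm, its middle 24 mm up. A ring lies level at its end.
- ring (a point): Centre of the scoop's ring, 101.5 mm ahead of and 24 mm above the scoop's origin. The ring is 44 mm wide inside, 54 mm outside, of 5 mm round wire.
- grip (a point): Middle of the scoop's handle bar, the place to grip it, fingers closing across the bar (49 mm ahead of and 24 mm above the scoop's origin). Grip firmly: gripped with 45 N, a force of some 8 N at the ring turns the bar in the fingers.
- plain_scoop: Bystander: slightly larger steel scoop without a ring, 54 mm cup, handle ending in a flat paddle. Origin: centre of the cup's underside, x along the handle. The two scoops may have changed places.
- stand: Fixed utensil stand: round foot 130 mm wide, post 16 mm thick, 395 mm high. Origin: centre of the foot's underside. A hook reaches from the post along the stand's -x (roughly to the robot), 6 mm bar in its x-z plane: level arm 20 mm above the nose's tip, spine down at x = -38 mm, bottom bar 42 mm below the tip, upright nose at x = -85 mm with an 8 mm ball tip.
- mouth (a point): Where the far part of the ring's wire goes down, close inside the nose (x = -78 mm in the stand's frame); the nose then stands inside the ring, the handle pointing away from the post. The point is fixed to the stand, not to the hook: its height, 245 mm, is only the nose tip's NOMINAL height; the hook is clamped anywhere from 25 mm below to 25 mm above it.
- gate (a joint): Angle of the sprung gate, a 5 mm bar from the spine (hinge 4 mm above the nose tip's height) to the nose, closing the hook's mouth from above. 0 = shut and level; positive = pressed down, inward, to 1.0 rad; spring 0.15 N m/rad. The wire passes its end at 0.4 to 0.9 rad, 16 to 32 mm down, least close along the nose, at 2 to 6 N. Pulled up from inside it gives 0.06 rad (reads -0.06) and holds.
- cup_a: Bystander: white two-handled soup cup, 112 mm wide, 55 mm high. Origin: centre of its underside.
- cup_b: Bystander: another such soup cup.
- cup_c: Bystander: another such soup cup.
- ramekins: Bystander: stack of three white ramekins, 80 mm wide, 90 mm high. Origin: centre of its underside.
Not all that is in view belongs to the job. Leave any turquoise look-alike of the scoop alone.

How it is judged:
On the way, in this order (a step that is already met when the one before it is completed fails the run):
1. the scoop, held, presses the gate inward (value of joint gate above 0.25 rad and contact force between scoop and stand above 0.5 N and contact force between the fingers and scoop above 0.5 N).
2. the gate has shut behind the ring, and the held scoop is pulled up against it with 2 N or more for 0.3 s (value of joint gate below -0.03 rad and contact force between scoop and stand above 2 N and contact force between the fingers and scoop above 0.5 N), for 0.3 s.
At the end, for the whole second after the job is handed in: The gate is shut (under 0.1 rad), the scoop hangs from the hook by its ring (ring centre within 60 mm of the mouth in plan and more than 130 mm above the table, handle within 0.4 rad of vertical, ring uppermost) and at most sways a little (under 0.25 m/s and 2.5 rad/s) (value of joint gate below 0.1 rad and angle between scoop's own x axis and vertical below 0.4 rad and horizontal distance between ring and mouth below 0.06 m and height (world z) of ring above 0.13 m and contact force between scoop and stand above 0.1 N and linear speed of scoop below 0.25 m/s and angular speed of scoop below 2.5 rad/s); the robot touches nothing.
It fails at once if the held scoop bears on the stand with more than 15 N (contact force between scoop and stand above 15 N and contact force between the fingers and scoop above 0.5 N).
It fails at once if while it is held and bears on the stand, the scoop's handle is levered more than 0.17 rad off level (contact force between the fingers and scoop above 3 N and contact force between scoop and stand above 2 N and (angle between scoop's own x axis and vertical below 1.4008 rad or angle between scoop's own x axis and vertical above 1.7408 rad)).
It fails at once if the robot pushes on the stand with more than 20 N (contact force between the arm and stand above 20 N).
It fails at once if a bystander is moved by more than 30 mm (distance of any of plain_scoop, cup_a, cup_b, cup_c, ramekins from where it was at the start of the episode above 0.03 m).
It also fails if it takes over 69 s, if anything falls off the work surface, if the arm or the gripper's body presses on something with over 40 N, if the wrist force passes 120 N, or if a joint passes its speed limit or range.

ROBOT

A 6-joint arm with a two-finger parallel gripper is mounted at the origin on the work surface. World frame = base frame: x ahead of the robot, y to its left, z up, the work surface at z = 0. Lengths are in m, angles in rad, forces in N, time in s.
With the tool pointing down it reaches from about 0.3 to 0.875 m from the base axis. Payload 6.4 kg.
Tool frame: the origin (TCP) lies midway between the tips of the shut fingers; the grasp point (between the pads) lies 19 mm behind it; z points along the fingers, y is the line along which they close (so a half turn about z gives the same grasp; the last joint's range is limited). The gripper opens to 85 mm and grips with 20 to 120 N. Pads are 22 mm wide; open, the fingers measure 114 mm over their backs; the gripper's body (76 mm by 85 mm) begins 54 mm behind the grasp point. The pads swing forward as they close: fully open they stand 13 mm farther back than shut.
Start: joints at [0.948, 0.181, 1.607, -0, 1.354, -0.206], TCP at [0.233, 0.526, 0.231] pointing down, gripper open.
Joint ranges: [-2.99, 2.99], [-0.89, 2.07], [0.3, 2.58], [-1.14, 4.28], [0, 2.63], [-3.12, 3.12]. Speed limits (rad/s): [2.57, 2.57, 3.01, 3.14, 3.14, 3.14].

INTERFACE

Orientations are given as a unit quaternion [w, x, y, z].
In Python, from bench import sensors, vision, ctrl gives the robot as it stands.
- The arm moves only by the tool carry_out, never from a script. Its argument "deltas" is text: rows parted by semicolons, each of 7 numbers parted by spaces: the shift along the tool's x, y, z in mm, then the turn, a rotation vector about the tool's x, y, z in rad, then the closure, from 0 (fully open) to 1 (shut). In form: tx ty tz ax ay az claw; .... A call has 1 to 12 rows; each row is the pose to reach, as a shift and turn from the pose commanded when the call began, along the tool's axes at that moment; what a row does not reach only later rows make up. A row lasts 1/8 s, in which the tool goes at most 62.5 mm and 10.7 degrees, less where a joint would pass 70% of its speed; a pose out of reach is approached as far as the arm can. A call with a gripper value outside its range is refused whole. The fingers move at their own pace and stop on an object; the grip force is fixed at half the most. Time passes only in rows, so rows that repeat a pose let the fingers close. It gives the time, the measured TCP pose, the force, the opening and the grip force at its end, in the units of the state.
- sensors.get_obs(): the state, without advancing time (a new reading comes with each control period).
- vision.camera(name): name is "scene" or "top" or "wrist"; returns the picture (400x640x3 uint8, blue, green, red); there is no depth.
- vision.camera_model(name): a dict with "K" (3x3 intrinsics, pixels), "extrinsics" (4x4, takes a point from world to camera coordinates); the wrist camera has in their place "hand_eye" (4x4, takes a point from camera to tool coordinates, whose origin is the TCP and whose axes are the flange's). Camera axes: x right, y down, z forward; pixel columns grow to the right and rows downward; lengths in m; the calibration is good to about 2 mm. A picture is of the moment at which its call begins: read the wrist's pose just before it. camera_model takes no time and is no camera call.
- ctrl.hand_in(): hands the job in; it is judged then, once.
The state is a dict: "time_s": time; "q": joint angles; "dq": joint speeds; "joint_efforts": joint torques, N m; "eef_pos": TCP position; "eef_rot": TCP orientation; "wrist_force": force on the tool from outside, world axes, zero at the start; "torque": the same for the moment, N m; "opening": opening from 0.0 (shut) to 1.0 (fully open); "grasp_force": force on a finger pad.
Only numpy, scipy, OpenCV 4.12 (cv2) and the standard library are available. Lean on these libraries where they do the work, as an engineer would, in place of code of your own. Each camera call takes 0.05 s, during which the arm holds its last target. There are 200 camera calls.

## Working session

There is one attempt and no reset: what is moved stays moved. The work goes in short steps, Python scripts to look and compute and a tool call to move; the robot and the scene stay as the last step left them, time stands still between calls to the robot, and variables do not carry over. Pictures are saved under pics/ and viewed, at most 13 in all, crops included, and the job is handed in when it is done.

Besides the shell and the picture viewer there is one more tool, called after ">>>" as name(argument=value, ...) on one line, values as JSON. carry_out: Moves the arm, as the interface text tells. Its arguments: {"type":"object","properties":{"deltas":{"type":"string"}},"required":["deltas"]}

```bash
mkdir -p pics
python3 - <<'E'
from bench import sensors, vision
import cv2,numpy as np
np.set_printoptions(precision=4,suppress=True)
o=sensors.get_obs();print(o)
for n in("scene","top"):
    cv2.imwrite(f"pics/{n}0.png",vision.camera(n));m=vision.camera_model(n);print(n,m)
print(vision.camera_model("wrist"))
E
```

```text
{'time_s': 0.0, 'q': array([ 0.9477,  0.1815,  1.608 , -0.    ,  1.3538, -0.2063]), 'dq': array([ 0.001 , -0.0007, -0.0017,  0.0019, -0.0016,  0.0003]), 'joint_efforts': array([  0.0021, -44.4848, -35.135 ,   0.0001,   0.0087,  -0.    ]), 'eef_pos': array([0.2324, 0.5253, 0.2304]), 'eef_rot': array([-0.0004,  0.2069,  0.9784, -0.0008]), 'wrist_force': array([ 0.0197,  0.3849, -0.0145]), 'torque': array([-0.0162,  0.0068, -0.002 ]), 'grasp_force': 0.0, 'opening': 0.9987333408851385}
scene {'K': array([[504.3979,   0.    , 317.0361],
       [  0.    , 504.3979, 201.6692],
       [  0.    ,   0.    ,   1.    ]]), 'extrinsics': array([[ 0.112 ,  0.9937,  0.0093, -0.0552],
       [ 0.8205, -0.0872, -0.565 , -0.3694],
       [-0.5606,  0.0709, -0.8251,  1.7716],
       [ 0.    ,  0.    ,  0.    ,  1.    ]])}
top {'K': array([[491.2711,   0.    , 313.4933],
       [  0.    , 491.2711, 192.5431],
       [  0.    ,   0.    ,   1.    ]]), 'extrinsics': array([[ 0.0185, -0.9998,  0.0042, -0.0189],
       [-0.9909, -0.0189, -0.1335,  0.5775],
       [ 0.1336, -0.0017, -0.991 ,  1.3211],
       [ 0.    ,  0.    ,  0.    ,  1.    ]])}
{'K': array([[357.2304,   0.    , 319.5134],
       [  0.    , 357.2304, 196.6644],
       [  0.    ,   0.    ,   1.    ]]), 'hand_eye': array([[ 0.0011, -0.9504, -0.3109,  0.079 ],
       [ 1.    ,  0.0008,  0.001 , -0.0003],
       [-0.0007, -0.3109,  0.9504, -0.1422],
       [ 0.    ,  0.    ,  0.    ,  1.    ]])}
```

View pics/scene0.png

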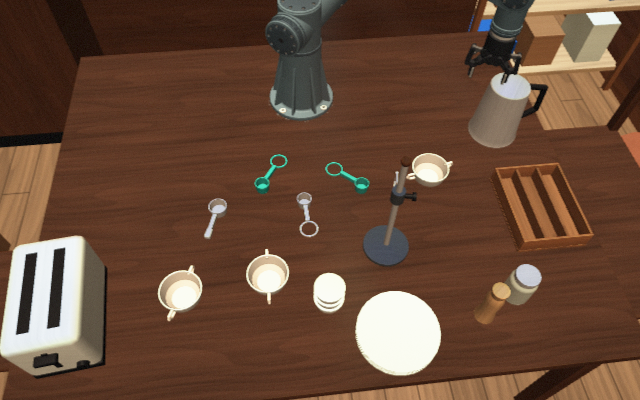

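View pics/top0.png

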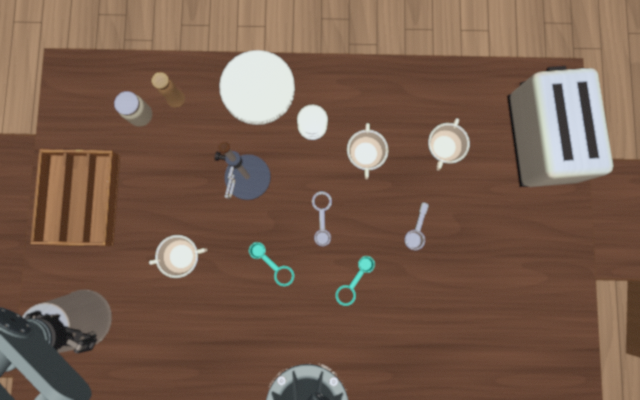

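Candidates for the wanted scoop in the top view:
- steel scoop with a ring: cup (322,238), ring (322,201)
- plain steel scoop: (415,240)-(424,206)
- turquoise look-alikes: (258,250)-(284,275) and (366,264)-(345,295)

I choose the steel one with the ring and check it close up, along with the hook.

```bash
cat > h.py <<'E'
import numpy as np,cv2
from bench import sensors,vision
from scipy.spatial.transform import Rotation as R
np.set_printoptions(precision=4,suppress=True)
def ray(n,uv,o=None):
    m=vision.camera_model(n);d=np.linalg.inv(m['K'])@[uv[0],uv[1],1.]
    if n=='wrist':
        H=m['hand_eye'];T=np.eye(4);T[:3,:3]=R.from_quat(np.roll(o['eef_rot'],-1)).as_matrix();T[:3,3]=o['eef_pos'];M=T@H
    else: M=np.linalg.inv(m['extrinsics'])
    return M[:3,3],M[:3,:3]@d
def atz(n,uv,z,o=None):
    c,d=ray(n,uv,o);return c+d*(z-c[2])/d[2]
def tri(obs):
    A=np.zeros((3,3));b=np.zeros(3)
    for r in obs:
        c,d=ray(*r);d=d/np.linalg.norm(d);P=np.eye(3)-np.outer(d,d);A+=P;b+=P@c
    return np.linalg.solve(A,b)
def proj(n,p,o=None):
    m=vision.camera_model(n)
    if n=='wrist':
        T=np.eye(4);T[:3,:3]=R.from_quat(np.roll(o['eef_rot'],-1)).as_matrix();T[:3,3]=o['eef_pos'];E=np.linalg.inv(T@m['hand_eye'])
    else:E=m['extrinsics']
    q=m['K']@(E@np.r_[p,1])[:3];return q[:2]/q[2]
E
python3 - <<'E'
from h import *
t=cv2.imread('pics/top0.png');s=cv2.imread('pics/scene0.png')
a=cv2.resize(t[130:260,205:345],None,fx=4,fy=4,interpolation=3)[:,:560]
b=cv2.resize(s[145:275,370:430],None,fx=4,fy=4,interpolation=3)
cv2.imwrite('pics/c1.png',np.hstack([a,b]))
print('foot',atz('top',(247,177),.005),atz('scene',(386,246),.005))
print('ring',atz('top',(322,201),.024),'cup',atz('top',(322,238),.032))
print('scene ring',atz('scene',(309.5,229),.024),'cup',atz('scene',(304.5,199.5),.032))
for u in [(258,250),(284,275),(366,264),(345,295),(415,240),(177,256),(367,151),(313,122)]: print(u,atz('top',u,.03)[:2])
E
```

```text
foot [0.6234 0.182  0.005 ] [0.6261 0.1816 0.005 ]
ring [ 0.5564 -0.0323  0.024 ] cup [ 0.4531 -0.0338  0.032 ]
scene ring [ 0.5585 -0.0292  0.024 ] cup [ 0.4609 -0.0338  0.032 ]
(258, 250) [0.4171 0.1411]
(284, 275) [0.3508 0.068 ]
(366, 264) [ 0.3846 -0.1553]
(345, 295) [ 0.3004 -0.0987]
(415, 240) [ 0.4525 -0.2899]
(177, 256) [0.3967 0.362 ]
(367, 151) [ 0.7    -0.1567]
(313, 122) [ 0.7811 -0.003 ]
```

View pics/c1.png

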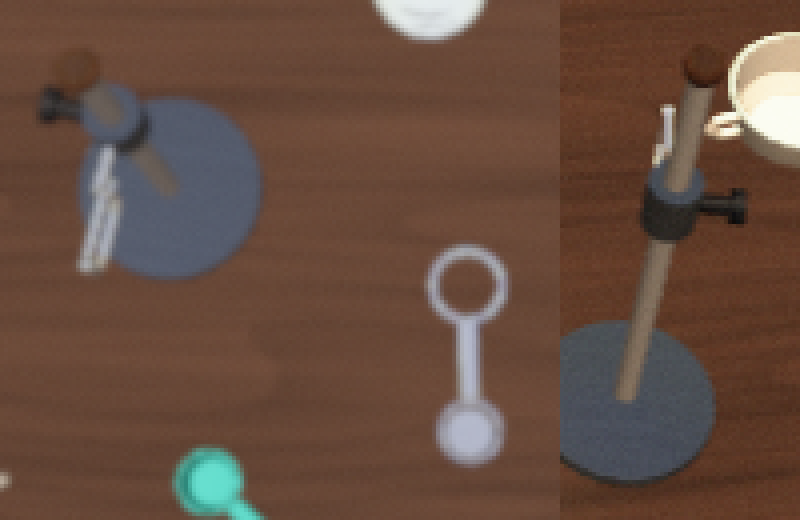

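```bash
cat >> h.py <<'E'
def frame(yaw=0,tilt=0):
    """tool x = -X turned by yaw about world Z; tilt leans the fingers forward"""
    c,s=np.cos(tilt),np.sin(tilt)
    return R.from_euler('z',yaw)*R.from_matrix(np.array([[-c,0,s],[0,1,0],[-s,0,-c]]))
def delta(p,yaw=0,tilt=0):
    o=sensors.get_obs();r=R.from_quat(np.roll(o['eef_rot'],-1))
    print('mm',r.inv().apply(np.array(p)-o['eef_pos'])*1000,'rot',(r.inv()*frame(yaw,tilt)).as_rotvec(),'now',o['eef_pos'],o['time_s'])
E
python3 -c "
from h import *
print(proj('top',(.232,.525,.231)));delta((.447,.23,.355),0,.6)"
```

```text
[ 77.74   326.8794]
mm [-315.7047 -183.4122 -124.3522] rot [-0.1265 -0.5918 -0.4037] now [0.2325 0.5254 0.2305] 0.1
```

>>> carry_out(deltas="0 0 -60 0 0 0 0; 0 0 -120 0 0 0 0; -316 -183 -124 -0.1265 -0.592 -0.404 0; -316 -183 -124 -0.1265 -0.592 -0.404 0; -316 -183 -124 -0.1265 -0.592 -0.404 0; -316 -183 -124 -0.1265 -0.592 -0.404 0; -316 -183 -124 -0.1265 -0.592 -0.404 0; -316 -183 -124 -0.1265 -0.592 -0.404 0; -316 -183 -124 -0.1265 -0.592 -0.404 0; -316 -183 -124 -0.1265 -0.592 -0.404 0; -316 -183 -124 -0.1265 -0.592 -0.404 0; -316 -183 -124 -0.1265 -0.592 -0.404 0")

```text
time_s: 1.6
eef_pos: [0.4469, 0.232, 0.3551]
eef_rot: [0.296, -0.001, 0.955, 0.001]
wrist_force: [-0.4, 0.1, 0.2]
opening: 1.0
grasp_force: 0.0
```

```bash
python3 -c "
from h import *
import pickle
o=sensors.get_obs();pickle.dump(o,open('oA.pkl','wb'));cv2.imwrite('pics/wA.png',vision.camera('wrist'));print(o['eef_pos'],o['dq'])
delta((.447,.11,.355),0,.6)"
```

```text
[0.4469 0.232  0.3551] [-0.005   0.0008 -0.0009  0.0025 -0.0006 -0.0028]
mm [   0.2501 -121.8347   -0.2219] rot [0.0026 0.0007 0.0018] now [0.447  0.2318 0.3551] 1.65
```

View pics/wA.png

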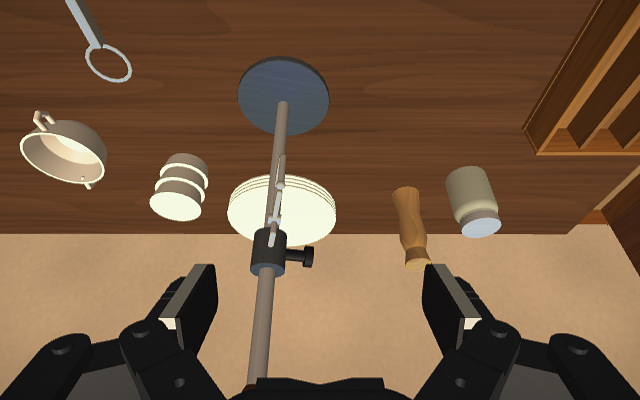

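>>> carry_out(deltas="0 -60 0 0 0 0 0; 0 -122 0 0.003 0 0.002 0; 0 -122 0 0.003 0 0.002 0; 0 -122 0 0.003 0 0.002 0; 0 -122 0 0.003 0 0.002 0")

```text
time_s: 2.28
eef_pos: [0.4473, 0.1106, 0.355]
eef_rot: [0.296, -0.0, 0.955, 0.0]
wrist_force: [0.4, -0.2, -0.7]
opening: 0.996
grasp_force: 0.0
```

```bash
python3 -c "
from h import *
import pickle
o=sensors.get_obs();pickle.dump(o,open('oB.pkl','wb'));w=vision.camera('wrist');cv2.imwrite('pics/wB.png',w);a=cv2.imread('pics/wA.png')
p=proj('wrist',(.54,.182,.245),o);print(p,o['eef_pos'])
x=int(p[0])-60
cv2.imwrite('pics/c2.png',np.hstack([cv2.resize(a[140:280,220:320],None,fx=4,fy=4,interpolation=3),cv2.resize(w[140:280,x:x+100],None,fx=4,fy=4,interpolation=3)]));print(x)"
```

```text
[404.5912 197.2346] [0.4473 0.1106 0.355 ]
344
```

View pics/c2.png

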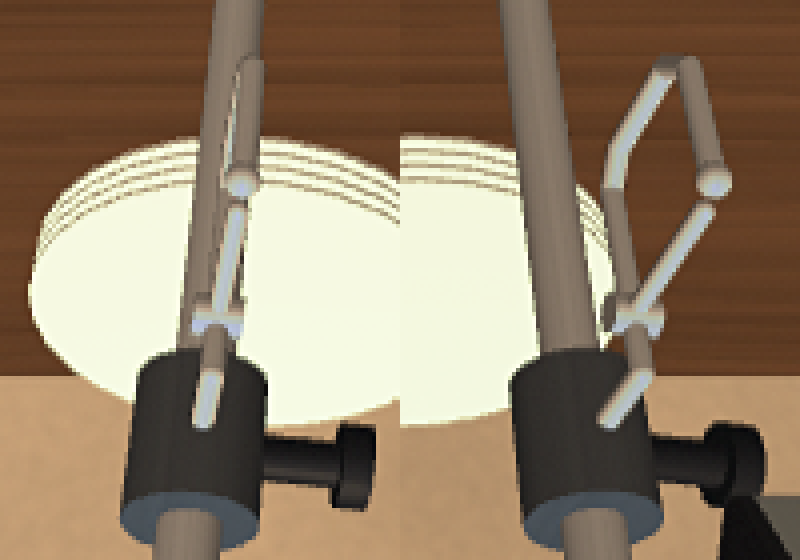

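```bash
python3 -c "
from h import *
import pickle
A=pickle.load(open('oA.pkl','rb'));B=pickle.load(open('oB.pkl','rb'))
P={}
for n,a,b in [('tip',(280.5,185.5),(422.5,185.25)),('hinge',(274.25,219.5),(403.25,219.5)),('nosebot',(283.2,155.75),(416,155.75)),('corner',(272.75,234.25),(404.75,233.75)),]:
    P[n]=tri([('wrist',a,A),('wrist',b,B)]);print(n,P[n],proj('wrist',P[n],A)-a,proj('top',P[n]),proj('scene',P[n]))
for n in ('tip','hinge'):
    d=P[n]-[.624,.182,0];print(n,np.linalg.norm(d[:2]),np.arctan2(-d[1],-d[0]))
d=P['hinge']-P['tip'];print('yaw',np.arctan2(d[1],d[0]),np.linalg.norm(d[:2]))
# scoop, wrist A view of ring for cross check
print('ringA',atz('wrist',(108,63),.024,A),'foot',atz('wrist',(283.5,96),.006,A))
delta((.505,-.032,.15),0.02)"
```

```text
tip [0.5384 0.1987 0.2334] [-0.0003 -0.0538] [226.062  196.4077] [397.0154 171.6698]
hinge [0.5821 0.1896 0.2392] [-0.0005  0.0574] [230.2761 177.8253] [397.2727 184.2975]
nosebot [0.5384 0.199  0.1983] [0.0007 0.068 ] [228.4499 198.2253] [395.2191 179.8728]
corner [0.5838 0.1892 0.2541] [ 0.0019 -0.1919] [229.444  176.0573] [398.0906 181.2956]
tip 0.08722335078659486 -0.1931808067064286
hinge 0.042565274686754674 -0.18006652482223648
yaw -0.2056784835508055 0.0446652244570943
ringA [ 0.5542 -0.0308  0.024 ] foot [0.6164 0.1819 0.006 ]
mm [  68.3782 -142.8895  201.6115] rot [-0.0055  0.6005 -0.018 ] now [0.4473 0.1108 0.355 ] 2.325
```

>>> carry_out(deltas="68 -143 202 -0.0055 0.6 -0.018 0; 68 -143 202 -0.0055 0.6 -0.018 0; 68 -143 202 -0.0055 0.6 -0.018 0; 68 -143 202 -0.0055 0.6 -0.018 0; 68 -143 202 -0.0055 0.6 -0.018 0; 68 -143 202 -0.0055 0.6 -0.018 0; 68 -143 202 -0.0055 0.6 -0.018 0; 68 -143 202 -0.0055 0.6 -0.018 0")

```text
time_s: 3.32
eef_pos: [0.5062, -0.0338, 0.1524]
eef_rot: [0.003, -0.009, 1.0, -0.001]
wrist_force: [-0.1, -0.7, 0.1]
opening: 1.005
grasp_force: 0.0
```

```bash
python3 -c "
from h import *
import pickle
o=sensors.get_obs();pickle.dump(o,open('oC.pkl','wb'));w=vision.camera('wrist');cv2.imwrite('pics/wC.png',w);print(o['eef_pos'],o['eef_rot'])
for x in (0,49,101.5): print(proj('wrist',(.4555+x/1000,-.034+.025*x/1000,.032 if x<10 else .024),o))"
```

```text
[ 0.5062 -0.0338  0.1524] [ 0.0026 -0.0086  1.     -0.0007]
[321.2906 120.2854]
[321.5683 182.4541]
[321.8747 243.0454]
```

View pics/wC.png

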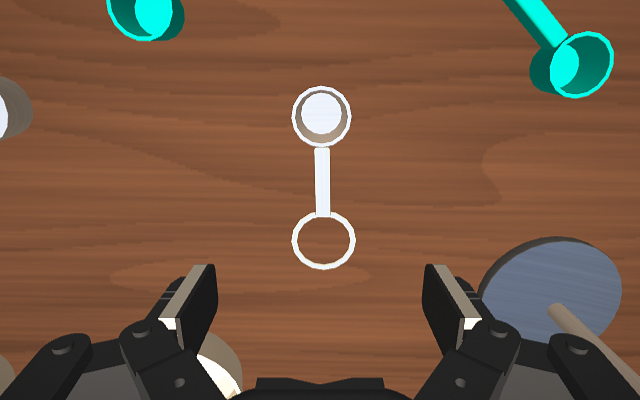

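```bash
python3 -c "
from h import *
import pickle
o=pickle.load(open('oC.pkl','rb'))
c=atz('wrist',(321.5,116.5),.032,o);r=atz('wrist',(323.5,240.5),.024,o);d=(r-c)[:2];y=np.arctan2(d[1],d[0]);print(c,r,np.linalg.norm(d),y)
g=r-np.r_[d/np.linalg.norm(d)*.0525,0];print(g)
delta((g[0],g[1],.005),y)"
```

```text
[ 0.4528 -0.0339  0.032 ] [ 0.5546 -0.0302  0.024 ] 0.10189617134939175 0.03674240593379842
[ 0.5022 -0.0321  0.024 ]
mm [  4.6002   2.2306 147.0671] rot [-0.0014  0.0048 -0.0199] now [ 0.5061 -0.0341  0.1521] 3.375
```

>>> carry_out(deltas="5 2 60 0 0.004 -0.02 0; 5 2 110 0 0.004 -0.02 0; 5 2 135 0 0.004 -0.02 0; 5 2 147 0 0.004 -0.02 0; 5 2 147 0 0.004 -0.02 0; 5 2 147 0 0.004 -0.02 0")

```text
time_s: 4.12
eef_pos: [0.5018, -0.0331, 0.0046]
eef_rot: [-0.0, -0.018, 1.0, -0.001]
wrist_force: [0.9, 0.1, -0.1]
opening: 0.997
grasp_force: 0.0
```

>>> carry_out(deltas="0 0 0 0 0 0 0.5; 0 0 0 0 0 0 0.8; 0 0 0 0 0 0 1; 0 0 0 0 0 0 1; 0 0 0 0 0 0 1; 0 0 0 0 0 0 1; 0 0 0 0 0 0 1; 0 0 0 0 0 0 1")

```text
time_s: 5.12
eef_pos: [0.5006, -0.0328, 0.0032]
eef_rot: [-0.001, -0.018, 1.0, -0.0]
wrist_force: [-0.9, 0.9, 3.4]
opening: 0.131
grasp_force: 60.9
```

>>> carry_out(deltas="0 0 -30 0 0 0 1; 0 0 -80 0 0 0 1; 0 0 -140 0 0 0 1; 0 0 -200 0 0 0 1; 0 0 -260 0 0 0 1; 0 0 -295 0 0 0 1; 0 0 -295 0 0 0 1; 0 0 -295 0 0 0 1; 0 0 -295 0 0 0 1")

```text
time_s: 6.25
eef_pos: [0.5004, -0.0324, 0.2959]
eef_rot: [-0.003, -0.018, 1.0, 0.0]
wrist_force: [-0.6, 1.1, -1.4]
opening: 0.13
grasp_force: 60.4
```

```bash
python3 -c "
from h import *
import pickle
o=sensors.get_obs();pickle.dump(o,open('oD.pkl','wb'));w=vision.camera('wrist');cv2.imwrite('pics/wD.png',w);print(o['eef_pos'],o['eef_rot'],o['wrist_force'],o['torque'])
cv2.imwrite('pics/c3.png',cv2.resize(w[100:380,200:440],None,fx=2,fy=2,interpolation=3))
g=o['eef_pos']+[0,0,.019];y=.036
for x in (0,101.5):print(proj('wrist',g+[(x-49)/1e3*np.cos(y),(x-49)/1e3*np.sin(y),.008 if x<10 else 0],o))"
```

```text
[ 0.5004 -0.0324  0.2959] [-0.0033 -0.0177  0.9998  0.0005] [-0.6403  1.1158 -1.4198] [ 0.0079 -0.0542  0.0161]
[321.0587 174.5044]
[320.5399 393.3431]
```

View pics/c3.png

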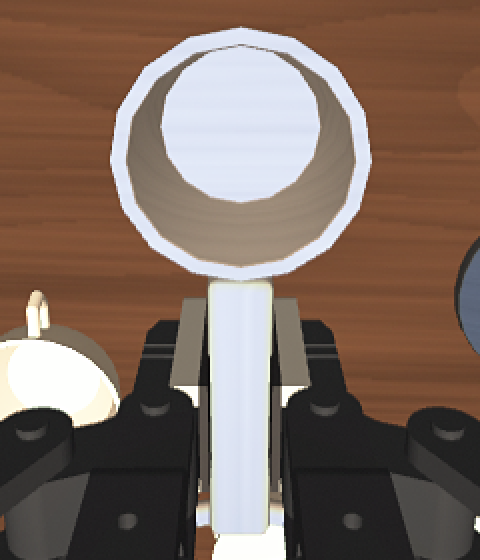

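```bash
python3 -c "
from h import *
u=np.array([np.cos(-.195),np.sin(-.195)]);t=np.array([.5385,.199])
p=t+u*(.011-.0245-.053);print(p);delta((*p,.296),-.195)"
```

```text
[0.4733 0.2119]
mm [ 18.5832 245.1525   0.4331] rot [ 0.0002 -0.0064  0.2304] now [ 0.5005 -0.0325  0.2961] 6.3
```

>>> carry_out(deltas="19 30 0 0 -0.006 0.05 1; 19 80 0 0 -0.006 0.15 1; 19 130 0 0 -0.006 0.23 1; 19 180 0 0 -0.006 0.23 1; 19 225 0 0 -0.006 0.23 1; 19 245 0 0 -0.006 0.23 1; 19 245 0 0 -0.006 0.23 1; 19 245 0 0 -0.006 0.23 1; 19 245 0 0 -0.006 0.23 1; 19 245 0 0 -0.006 0.23 1")

```text
time_s: 7.55
eef_pos: [0.4739, 0.2107, 0.2981]
eef_rot: [0.002, 0.098, 0.995, -0.0]
wrist_force: [-0.4, -1.0, -0.5]
opening: 0.133
grasp_force: 60.4
```

```bash
python3 -c "
from h import *
o=sensors.get_obs();print(o['eef_pos'],o['eef_rot'],o['wrist_force'])
t=vision.camera('top');s=vision.camera('scene');cv2.imwrite('pics/t2.png',t);cv2.imwrite('pics/s2.png',s)
u=np.array([np.cos(-.195),np.sin(-.195),0])
r=o['eef_pos']+.053*u+[0,0,.021];tip=np.array([.5385,.199,.2334])
print('ring',r,proj('top',r),proj('scene',r),'tip',proj('top',tip),proj('scene',tip))
a=t[145:225,190:270];b=s[125:205,355:435]
cv2.imwrite('pics/c4.png',np.hstack([cv2.resize(k,None,fx=5,fy=5,interpolation=3) for k in(a,b)]))
delta((.4733,.2119,.254),-.195)"
```

```text
[0.4739 0.2107 0.2981] [ 0.0016  0.0978  0.9952 -0.0003] [-0.3863 -1.0098 -0.5209]
ring [0.5259 0.2004 0.3191] [218.2977 197.1289] [401.6047 145.9362] tip [225.9526 196.3609] [397.1237 171.6813]
mm [ 0.8855  0.8132 44.1792] rot [-0.0001  0.0033 -0.0005] now [0.4739 0.211  0.2982] 7.65
```

View pics/c4.png

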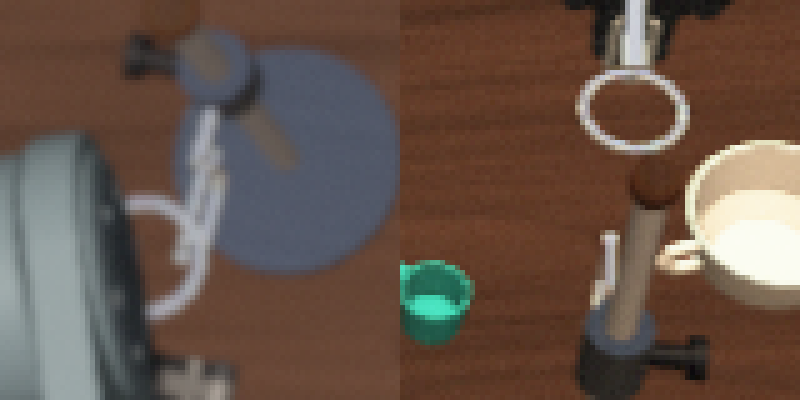

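>>> carry_out(deltas="1 1 20 0 0.003 0 1; 1 1 45 0 0.003 0 1; 1 1 58 0 0.003 0 1; 1 1 62 0 0.003 0 1; 1 1 62 0 0.003 0 1; 1 1 62 0 0.003 0 1; 1 1 62 0 0.003 0 1")

```text
time_s: 8.52
eef_pos: [0.4735, 0.2127, 0.2368]
eef_rot: [0.001, 0.097, 0.995, 0.0]
wrist_force: [-0.0, 0.2, -1.8]
opening: 0.128
grasp_force: 60.4
```

```bash
python3 -c "
from h import *
o=sensors.get_obs();print(o['eef_pos'],o['eef_rot'],o['wrist_force'],o['torque'])"
```

```text
[0.4735 0.2127 0.2368] [0.0007 0.0971 0.9953 0.0001] [-0.0281  0.2237 -1.8381] [-0.0317 -0.0516  0.0611]
```

>>> carry_out(deltas="0 0 5 0 0 0 1; 0 0 10 0 0 0 1; 0 0 13 0 0 0 1; 0 0 16 0 0 0 1; 0 0 18 0 0 0 1; 0 0 20 0 0 0 1; 0 0 20 0 0 0 1; 0 0 20 0 0 0 1")

```text
time_s: 9.52
eef_pos: [0.4732, 0.2126, 0.2162]
eef_rot: [0.0, 0.097, 0.995, -0.0]
wrist_force: [-0.6, 0.5, -0.2]
opening: 0.129
grasp_force: 60.4
```

```bash
python3 -c "
from h import *
o=sensors.get_obs();print(o['eef_pos'],o['eef_rot'],o['wrist_force'],o['torque'])"
```

```text
[0.4732 0.2126 0.2162] [ 0.0001  0.0971  0.9953 -0.0001] [-0.6087  0.5078 -0.2131] [-0.0444 -0.0051  0.0508]
```

>>> carry_out(deltas="0 0 2 0 0 0 1; 0 0 4 0 0 0 1; 0 0 6 0 0 0 1; 0 0 8 0 0 0 1; 0 0 8 0 0 0 1; 0 0 8 0 0 0 1")

```text
time_s: 10.28
eef_pos: [0.473, 0.2126, 0.2081]
eef_rot: [-0.0, 0.097, 0.995, -0.0]
wrist_force: [0.2, 0.5, -0.1]
opening: 0.132
grasp_force: 60.5
```

```bash
python3 -c "
from h import *
o=sensors.get_obs();print(o['eef_pos'],o['eef_rot'],o['wrist_force'],o['torque'])"
```

```text
[0.473  0.2126 0.2081] [-0.      0.0971  0.9953 -0.0001] [ 0.2325  0.4654 -0.0612] [-0.0337 -0.1361 -0.0202]
```

>>> carry_out(deltas="0 0 2 0 0 0 1; 0 0 4 0 0 0 1; 0 0 6 0 0 0 1; 0 0 6 0 0 0 1")

```text
time_s: 10.78
eef_pos: [0.473, 0.2126, 0.2019]
eef_rot: [-0.0, 0.097, 0.995, -0.0]
wrist_force: [-0.0, -0.2, 0.9]
opening: 0.125
grasp_force: 60.6
```

>>> carry_out(deltas="0 0 2 0 0 0 1; 0 0 4 0 0 0 1; 0 0 4 0 0 0 1")

```text
time_s: 11.15
eef_pos: [0.4729, 0.2126, 0.1979]
eef_rot: [-0.0, 0.097, 0.995, -0.0]
wrist_force: [0.3, -0.2, 0.6]
opening: 0.126
grasp_force: 60.7
```

>>> carry_out(deltas="0 0 2 0 0 0 1; 0 0 3 0 0 0 1; 0 0 3 0 0 0 1")

```text
time_s: 11.52
eef_pos: [0.4729, 0.2126, 0.1949]
eef_rot: [-0.0, 0.097, 0.995, -0.0]
wrist_force: [0.1, 0.7, 0.3]
opening: 0.129
grasp_force: 60.7
```

>>> carry_out(deltas="0 0 1 0 0 0 1; 0 0 2 0 0 0 1; 0 0 2 0 0 0 1")

```text
time_s: 11.9
eef_pos: [0.4728, 0.2127, 0.1929]
eef_rot: [-0.0, 0.097, 0.995, -0.0]
wrist_force: [-1.3, 0.9, 0.1]
opening: 0.128
grasp_force: 60.7
```

>>> carry_out(deltas="0 0 1 0 0 0 1; 0 0 2 0 0 0 1; 0 0 2 0 0 0 1")

```text
time_s: 12.28
eef_pos: [0.4725, 0.2126, 0.1906]
eef_rot: [-0.001, 0.097, 0.995, -0.0]
wrist_force: [-2.9, 0.9, 0.6]
opening: 0.122
grasp_force: 60.6
```

>>> carry_out(deltas="0 0 1 0 0 0 1; 0 0 2 0 0 0 1; 0 0 2 0 0 0 1")

```text
time_s: 12.65
eef_pos: [0.4736, 0.2124, 0.1891]
eef_rot: [0.001, 0.097, 0.995, -0.0]
wrist_force: [-0.1, -0.6, -0.8]
opening: 0.126
grasp_force: 60.4
```

```bash
python3 -c "
from h import *
o=sensors.get_obs();print(o['eef_pos'],o['eef_rot'],o['wrist_force'],o['torque'])
t=vision.camera('top');s=vision.camera('scene');cv2.imwrite('pics/t3.png',t);cv2.imwrite('pics/s3.png',s)
a=t[145:225,190:270];b=s[135:215,355:435]
cv2.imwrite('pics/c5.png',np.hstack([cv2.resize(k,None,fx=5,fy=5,interpolation=3) for k in(a,b)]))
print([sensors.get_obs()['wrist_force'] for i in range(1)])"
```

```text
[0.4736 0.2124 0.1891] [ 0.0005  0.0972  0.9953 -0.0002] [-0.0788 -0.6065 -0.8141] [-0.02   -0.0723  0.0098]
[array([-0.612 ,  1.089 , -1.4658])]
```

View pics/c5.png

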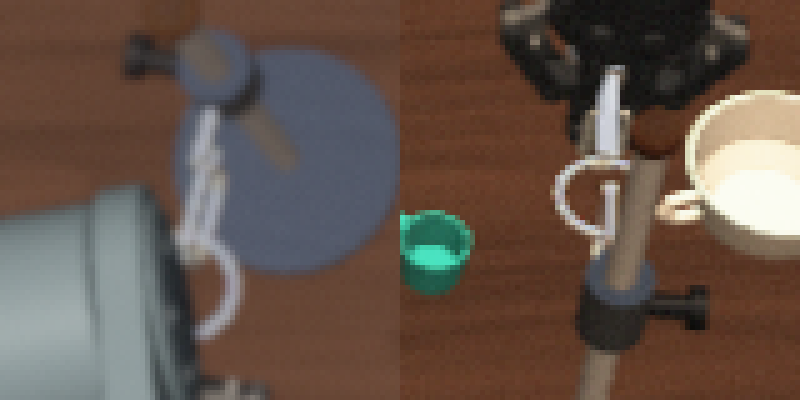

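The forces built up and then dropped off suddenly, and the nose now stands inside the ring, so the ring looks to be through the gate. Next I raise it gently against the gate.

>>> carry_out(deltas="0 0 -4 0 0 0 1; 0 0 -8 0 0 0 1; 0 0 -12 0 0 0 1; 0 0 -16 0 0 0 1; 0 0 -18 0 0 0 1; 0 0 -19 0 0 0 1; 0 0 -19 0 0 0 1; 0 0 -19 0 0 0 1")

```text
time_s: 13.75
eef_pos: [0.473, 0.2126, 0.2079]
eef_rot: [-0.0, 0.097, 0.995, -0.0]
wrist_force: [-0.7, -0.9, -0.7]
opening: 0.129
grasp_force: 60.4
```

>>> carry_out(deltas="0 0 -1 0 0 0 1; 0 0 -2 0 0 0 1; 0 0 -2 0 0 0 1; 0 0 -2 0 0 0 1")

```text
time_s: 14.25
eef_pos: [0.4731, 0.2126, 0.2101]
eef_rot: [0.0, 0.097, 0.995, -0.0]
wrist_force: [-0.2, 0.6, -1.1]
opening: 0.132
grasp_force: 60.4
```

>>> carry_out(deltas="0 0 -1 0 0 0 1; 0 0 -1 0 0 0 1; 0 0 -1 0 0 0 1; 0 0 -1 0 0 0 1")

```text
time_s: 14.75
eef_pos: [0.4731, 0.2126, 0.2111]
eef_rot: [0.0, 0.097, 0.995, -0.0]
wrist_force: [0.9, -0.0, -1.8]
opening: 0.127
grasp_force: 60.4
```

>>> carry_out(deltas="0 0 -1 0 0 0 1; 0 0 -2 0 0 0 1; 0 0 -2 0 0 0 1; 0 0 -2 0 0 0 1")

```text
time_s: 15.25
eef_pos: [0.4731, 0.2126, 0.2131]
eef_rot: [-0.0, 0.097, 0.995, -0.0]
wrist_force: [-0.7, -0.2, -2.0]
opening: 0.128
grasp_force: 60.3
```

>>> carry_out(deltas="0 0 -1 0 0 0 1; 0 0 -1 0 0 0 1; 0 0 -1 0 0 0 1; 0 0 -1 0 0 0 1")

```text
time_s: 15.75
eef_pos: [0.4729, 0.2126, 0.2139]
eef_rot: [-0.0, 0.097, 0.995, -0.0]
wrist_force: [0.1, 1.0, -4.3]
opening: 0.13
grasp_force: 60.1
```

>>> carry_out(deltas="0 0 -1 0 0 0 1; 0 0 -1 0 0 0 1; 0 0 -1 0 0 0 1; 0 0 -1 0 0 0 1")

```text
time_s: 16.25
eef_pos: [0.4729, 0.2126, 0.2148]
eef_rot: [-0.0, 0.097, 0.995, -0.0]
wrist_force: [1.7, 0.5, -7.7]
opening: 0.129
grasp_force: 59.6
```

>>> carry_out(deltas="0 0 0 0 0 0 1; 0 0 0 0 0 0 1; 0 0 0 0 0 0 1; 0 0 0 0 0 0 1; 0 0 0 0 0 0 1; 0 0 0 0 0 0 1; 0 0 0 0 0 0 1; 0 0 0 0 0 0 1")

```text
time_s: 17.25
eef_pos: [0.473, 0.2126, 0.215]
eef_rot: [-0.0, 0.097, 0.995, -0.0]
wrist_force: [0.4, 0.8, -7.9]
opening: 0.133
grasp_force: 59.5
```

>>> carry_out(deltas="0 0 4 0 0 0 1; 0 0 8 0 0 0 1; 0 0 14 0 0 0 1; 0 0 20 0 0 0 1; 0 0 26 0 0 0 1; 0 0 30 0 0 0 1; 0 0 32 0 0 0 1; 0 0 33 0 0 0 1; 0 0 33 0 0 0 1; 0 0 33 0 0 0 1")

```text
time_s: 18.5
eef_pos: [0.4732, 0.2126, 0.1823]
eef_rot: [0.0, 0.097, 0.995, -0.0]
wrist_force: [-0.2, 0.5, -1.7]
opening: 0.13
grasp_force: 60.2
```

Free of contact. Release, then back off.

>>> carry_out(deltas="0 0 0 0 0 0 0; 0 0 0 0 0 0 0; 0 0 0 0 0 0 0; 0 0 0 0 0 0 0; 0 0 0 0 0 0 0; 0 0 0 0 0 0 0; 0 0 0 0 0 0 0; 0 0 0 0 0 0 0")

```text
time_s: 19.5
eef_pos: [0.4731, 0.2126, 0.1821]
eef_rot: [0.0, 0.097, 0.995, -0.0]
wrist_force: [0.1, 0.8, 0.6]
opening: 1.001
grasp_force: 0.0
```

>>> carry_out(deltas="30 0 -20 0 0 0 0; 60 0 -60 0 0 0 0; 80 0 -110 0 0 0 0; 80 0 -150 0 0 0 0; 80 0 -150 0 0 0 0; 80 0 -150 0 0 0 0; 80 0 -150 0 0 0 0; 80 0 -150 0 0 0 0; 80 0 -150 0 0 0 0; 80 0 -150 0 0 0 0; 80 0 -150 0 0 0 0; 80 0 -150 0 0 0 0")

```text
time_s: 21.0
eef_pos: [0.3946, 0.2281, 0.3321]
eef_rot: [0.0, 0.097, 0.995, -0.0]
wrist_force: [0.0, 0.4, -0.4]
opening: 0.999
grasp_force: 0.0
```

```bash
python3 -c "
from h import *
o=sensors.get_obs();print(o['eef_pos'],o['time_s'],o['wrist_force'])
w=vision.camera('wrist');s=vision.camera('scene');s2=vision.camera('scene')
cv2.imwrite('pics/c6.png',np.hstack([w[:,120:520],cv2.resize(s[135:275,350:450],(286,400),interpolation=3)]))
print(np.abs(s.astype(int)-s2)[135:275,350:450].max())"
```

```text
[0.3946 0.2281 0.3321] 21.0 [ 0.0191  0.4238 -0.4039]
160
```

View pics/c6.png

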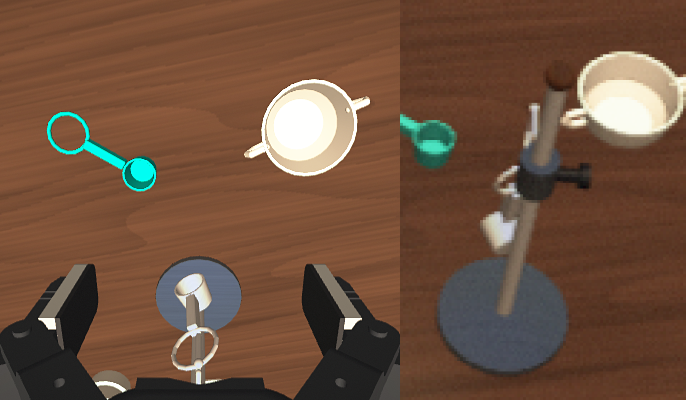

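The scoop hangs from the hook by its ring (wrist view, ring at about (315,348), cup at (313,292)) and is still swinging. I wait for that to die down.

>>> carry_out(deltas="0 0 0 0 0 0 0; 0 0 0 0 0 0 0; 0 0 0 0 0 0 0; 0 0 0 0 0 0 0; 0 0 0 0 0 0 0; 0 0 0 0 0 0 0; 0 0 0 0 0 0 0; 0 0 0 0 0 0 0; 0 0 0 0 0 0 0; 0 0 0 0 0 0 0; 0 0 0 0 0 0 0; 0 0 0 0 0 0 0")

```text
time_s: 22.65
eef_pos: [0.3946, 0.2281, 0.3321]
eef_rot: [0.0, 0.097, 0.995, -0.0]
wrist_force: [-0.8, -0.2, -0.2]
opening: 1.001
grasp_force: 0.0
```

>>> carry_out(deltas="0 0 0 0 0 0 0; 0 0 0 0 0 0 0; 0 0 0 0 0 0 0; 0 0 0 0 0 0 0; 0 0 0 0 0 0 0; 0 0 0 0 0 0 0; 0 0 0 0 0 0 0; 0 0 0 0 0 0 0; 0 0 0 0 0 0 0; 0 0 0 0 0 0 0; 0 0 0 0 0 0 0; 0 0 0 0 0 0 0")

```text
time_s: 24.15
eef_pos: [0.3946, 0.2281, 0.3321]
eef_rot: [0.0, 0.097, 0.995, -0.0]
wrist_force: [-0.2, 0.4, 0.6]
opening: 1.0
grasp_force: 0.0
```

>>> carry_out(deltas="0 0 0 0 0 0 0; 0 0 0 0 0 0 0; 0 0 0 0 0 0 0; 0 0 0 0 0 0 0; 0 0 0 0 0 0 0; 0 0 0 0 0 0 0; 0 0 0 0 0 0 0; 0 0 0 0 0 0 0; 0 0 0 0 0 0 0; 0 0 0 0 0 0 0; 0 0 0 0 0 0 0; 0 0 0 0 0 0 0")

```text
time_s: 25.65
eef_pos: [0.3946, 0.2281, 0.3321]
eef_rot: [0.0, 0.097, 0.995, -0.0]
wrist_force: [-0.4, -0.5, -0.3]
opening: 1.0
grasp_force: 0.0
```

>>> carry_out(deltas="0 0 0 0 0 0 0; 0 0 0 0 0 0 0; 0 0 0 0 0 0 0; 0 0 0 0 0 0 0; 0 0 0 0 0 0 0; 0 0 0 0 0 0 0; 0 0 0 0 0 0 0; 0 0 0 0 0 0 0; 0 0 0 0 0 0 0; 0 0 0 0 0 0 0; 0 0 0 0 0 0 0; 0 0 0 0 0 0 0")

```text
time_s: 27.15
eef_pos: [0.3946, 0.2281, 0.3321]
eef_rot: [0.0, 0.097, 0.995, -0.0]
wrist_force: [0.6, 0.9, -1.5]
opening: 0.995
grasp_force: 0.0
```

>>> carry_out(deltas="0 0 0 0 0 0 0; 0 0 0 0 0 0 0; 0 0 0 0 0 0 0; 0 0 0 0 0 0 0; 0 0 0 0 0 0 0; 0 0 0 0 0 0 0; 0 0 0 0 0 0 0; 0 0 0 0 0 0 0; 0 0 0 0 0 0 0; 0 0 0 0 0 0 0; 0 0 0 0 0 0 0; 0 0 0 0 0 0 0")

```text
time_s: 28.65
eef_pos: [0.3946, 0.2281, 0.3321]
eef_rot: [0.0, 0.097, 0.995, -0.0]
wrist_force: [0.3, 0.3, 0.3]
opening: 1.001
grasp_force: 0.0
```

>>> carry_out(deltas="0 0 0 0 0 0 0; 0 0 0 0 0 0 0; 0 0 0 0 0 0 0; 0 0 0 0 0 0 0; 0 0 0 0 0 0 0; 0 0 0 0 0 0 0; 0 0 0 0 0 0 0; 0 0 0 0 0 0 0; 0 0 0 0 0 0 0; 0 0 0 0 0 0 0; 0 0 0 0 0 0 0; 0 0 0 0 0 0 0")

```text
time_s: 30.15
eef_pos: [0.3946, 0.2281, 0.3321]
eef_rot: [0.0, 0.097, 0.995, -0.0]
wrist_force: [-0.2, -0.2, -0.5]
opening: 1.0
grasp_force: 0.0
```

```bash
python3 -c "
from h import *
print(sensors.get_obs()['time_s'])
f=[vision.camera('wrist')[240:400,260:380].astype(int) for _ in range(8)]
print([(np.abs(f[i]-f[i-1]).max(2)>40).sum() for i in range(1,8)],[(np.abs(f[i]-f[0]).max(2)>40).sum() for i in range(1,8)])
w=vision.camera('wrist');s=vision.camera('scene')
cv2.imwrite('pics/c7.png',np.hstack([w[:,120:520],cv2.resize(s[135:275,350:450],(286,400),interpolation=3)]))"
```

```text
30.15
[np.int64(12), np.int64(12), np.int64(7), np.int64(0), np.int64(2), np.int64(9), np.int64(10)] [np.int64(12), np.int64(29), np.int64(37), np.int64(38), np.int64(33), np.int64(21), np.int64(11)]
```

View pics/c7.png

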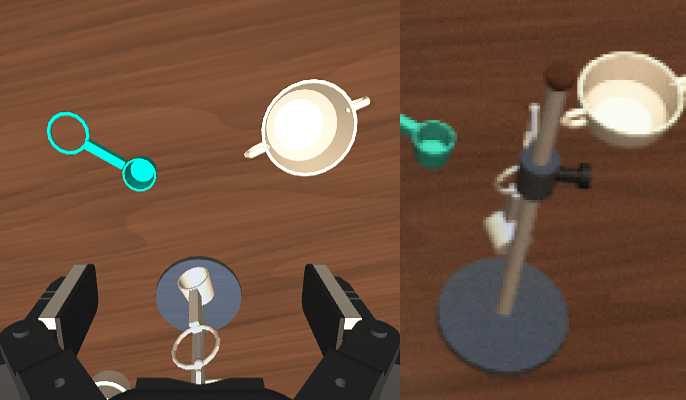

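>>> carry_out(deltas="0 0 0 0 0 0 0; 0 0 0 0 0 0 0; 0 0 0 0 0 0 0; 0 0 0 0 0 0 0; 0 0 0 0 0 0 0; 0 0 0 0 0 0 0; 0 0 0 0 0 0 0; 0 0 0 0 0 0 0; 0 0 0 0 0 0 0; 0 0 0 0 0 0 0; 0 0 0 0 0 0 0; 0 0 0 0 0 0 0")

```text
time_s: 32.15
eef_pos: [0.3946, 0.2281, 0.3321]
eef_rot: [0.0, 0.097, 0.995, -0.0]
wrist_force: [-0.5, -0.1, -0.2]
opening: 1.0
grasp_force: 0.0
```

```bash
python3 -c "
from h import *
from bench import ctrl
o=sensors.get_obs()
r=atz('wrist',(316,347),.175,o);c=atz('wrist',(316,287),.075,o);print(r,c)
a=np.arctan2(np.linalg.norm((r-c)[:2]),.1);print('tilt',a)
if a<.35: print(ctrl.hand_in())"
```

```text
[0.5711 0.1897 0.175 ] [0.5639 0.1902 0.075 ]
tilt 0.07146045975021922
the job is handed in; nothing more can be done
None
```

The ring scoop now hangs from the snap hook, ring uppermost and about 0.07 rad off vertical by my estimate. The shut gate held an upward pull of about 6 N for over a second, the other items were not touched, and the job was handed in at about 32 s; no verdict was returned.

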